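# Clip the snap-hook check weight to the load arm's eye

## Task

Clip the check weight with the snap hook onto the ring eye of the load stand: bring it in from the outer end of the arm, with the hook's nose inside the ring, and press down until the ring has passed the sprung gate and the gate has snapped shut. Then prove the catch with a careful upward tug against the shut gate, held for a second at about 11 N on top of the weight's own, let the weight down gently until it hangs freely from the ring by its hook, and let go of it. The load arm is a sensor, so never load it with 25 N or more, and leave the other things on the bench where they are.

Things in the scene. Friction and masses are not known exactly. Their poses are not given: they have to be found in the camera images.
- snap_weight: The check weight to hang: steel cylinder (44 mm across, 36 mm tall) standing on the bench, a round-wire snap hook rising from it, a grey flat handle on top; 154 mm tall, about 0.4 kg (varies). Origin: centre of its underside, z up its axis. The hook lies in its x-z plane, nose on the +x side. Told from the other two weights by its handle and gate.
- nose (a point): Lower end of the hook's nose, at x = +14, z = 66 mm of the weight. The hook is an upside-down J of 8 mm wire: shank at x = -14 mm, joined to the cylinder below; bow with its inner top at z = 112 mm; nose coming down at x = +14 mm. The mouth opens downwards, 20 mm wide between shank and nose.
- gate (a joint): Sprung gate of the hook, a 5 mm bar across the mouth, hinged on the shank at x = -11, z = 78 mm of the weight and reaching to the nose. 0 rad = shut, level; it swings only upwards, into the hook, to 1.45 rad. A ring bar in mid-mouth pushes it open with about 3 to 9 N, mostly up at first, then sideways: the gate wedges the bar towards the nose until it snaps past.
- throat (a point): Middle of the space inside the hook: x = 0, y = 0, z = 95 mm of the weight. The gate has sprung shut below the ring once the ring bar's centre is above about z = 101 mm of the weight; seated in the bow it is at z = 108 mm; pulled against the inside of the shut gate, at about z = 84.5 mm.
- handle (a point): Middle of the place to hold on the grey handle, 140 mm above the weight's underside. The handle is a plate 26 mm (weight's x) by 12 mm (weight's y), from z = 116 to 154 mm: take it from above across the 12 mm. Fingertips must stay above z = 114 mm of the weight to clear the ring later.
- load_stand: Fixed load stand: grey base block 150 x 140 mm with a small cream box, and an aluminium column, let into the bench so that its height differs by up to 27 mm. A steel load arm on the column runs along the stand's -x, ring eye at its outer end; arm top 11 mm above the eye's centre. Origin 42 mm below the block's top, z up; +x points from the eye along the arm to the column.
- eye (a point): Centre of the level steel ring eye, 150 mm from the stand's origin along its -x, 175 mm above that origin (160 to 187 mm above the bench). Ring of 8 mm round bar, 34 mm across bar centres (hole 26 mm); a neck joins it to the arm on the stand's +x side, the outer (-x) side is free: the hook goes there, nose in the hole pointing to the column, shank outside.
- load_arm: The steel load arm (135 x 26 x 22 mm) with its neck and ring eye, the part of the stand that senses load. It gives about 1 mm per 24 N, up or down. Origin and axes as those of the load stand.
- knob_weight: Bystander: plain steel weight with a knob, no hook, 42 mm across, 66 mm tall. Origin under its centre.
- open_hook_weight: Bystander: steel weight with a plain open hook without gate or handle, 40 mm across, 91 mm tall. Origin under its centre.
- beaker: Bystander: empty glass beaker, 72 mm across, 95 mm tall. Origin under its centre.
- reagent_bottle: Bystander: amber bottle, 68 mm across, 150 mm tall. Origin under its centre.
- sample_jar: Bystander: small clear jar, 50 mm across, 70 mm tall. Origin under its centre.
Not all that is in view belongs to the job. What is shaped like the snap_weight but black or pink is not meant.

How it is judged:
By the outcome, as a careful person would: the job done as asked, in the order asked, and still so for the second after the job is handed in, with the robot touching nothing.
It also fails if it takes over 64 s, if anything falls off the work surface, if the arm or the gripper's body presses on something with over 40 N, if the wrist force passes 120 N, or if a joint passes its speed limit or range.

## Robot

A 7-joint arm with a two-finger parallel gripper is mounted at the origin on the work surface. World frame = base frame: x ahead of the robot, y to its left, z up, the work surface at z = 0. Lengths are in m, angles in degrees, forces in N, time in s.
With the tool pointing down it reaches from about 0.425 to 0.875 m from the base axis. Payload 8.4 kg.
Tool frame: the origin (TCP) lies between the finger pads; the fingertips stand 17 mm ahead of it and the grasp point (between the pads) lies 2 mm behind it (env.finger_overhang is the distance from the TCP to the fingertips, in m); z points along the fingers, y is the direction in which the jaws open and shut (so a half turn about z gives the same grasp; the last joint's range is limited). The gripper opens to 87 mm and grips with 3 to 60 N. Pads are 19 mm wide; open, the fingers measure 117 mm over their backs; the gripper's body (75 mm by 190 mm) begins 51 mm behind the grasp point.
Start: joints at [-68.938, 19.091, 2.286, 83.961, -0.768, 76.965, -3.352], TCP at [0.293, 0.58, 0.24] pointing down, gripper open.
Joint ranges: [-147.57, 147.57], [-21.85, 119.76], [-74.77, 79.35], [14.55, 137.4], [-85.83, 265.84], [4.83, 119.75], [-152.11, 152.11]. Speed limits (degrees/s): [127.2, 127.2, 159.86, 159.86, 180, 180, 180].

## Interface

Orientations are given as [roll, pitch, yaw] about the fixed x, y, z axes, in that order (R = Rz(yaw) Ry(pitch) Rx(roll)).
In Python, from workcell import env gives the robot as it stands.
- The arm moves only by the shell command python3 -m pendant 'ROWS' [FORCE]. ROWS is JSON, a list of rows, each a list of 3 entries, a list of its own where there are three numbers: the opening, from 0 (shut) to 1 (fully open), then the shift along the tool's x, y, z in mm, then the turn about the tool's z in degrees. In form: [[claw, [dx, dy, dz], spin], ...]. A call has exactly 5 rows; each row is the pose to reach, as a shift and turn from the pose commanded when the call began, along the tool's axes at that moment; what a row does not reach only later rows make up. A row lasts 1/8 s, in which the tool goes at most 62.5 mm and 10.7 degrees, less where a joint would pass 70% of its speed; a pose out of reach is approached as far as the arm can. A call with a gripper value outside its range is refused whole. The fingers move at their own pace and stop on an object; FORCE is the grip in N (left out, the last holds). Time passes only in rows, so rows that repeat a pose let the fingers close, or fill a call up. It gives the time, the measured TCP pose, the force and the opening at its end, in the units of the state.
- env.read_state(): the state, without advancing time (a new reading comes with each control period).
- env.camera(name): name is "scene" or "top" or "wrist"; returns the picture (384x512x3 uint8, red, green, blue); there is no depth.
- env.camera_params(name): a dict with "fov_y" (degrees; the focal length in pixels is half the picture's height over the tangent of half this angle, whatever the lens; pixels are square), "cx", "cy" (the principal point, pixels), "k1" (the pictures are not rectified: a ray, as slopes to the right and down, at radius r is drawn at 1 + k1 r^2 times it, then the intrinsics apply), "world_from_camera" (4x4, takes a point from camera to world coordinates). Camera axes: x right, y down, z forward; pixel columns grow to the right and rows downward; lengths in m; the calibration is good to about 2 mm. A picture is of the moment at which its call begins: read the wrist's pose just before it. camera_params takes no time and is no camera call; for the wrist camera it gives the pose at the moment of the call.
- env.finish_job(): hands the job in, once; it reports no verdict.
The state is a dict: "time": time; "joints": joint angles; "qvel": joint speeds; "tau": joint torques, N m; "ee_pos": TCP position; "tool_rot": TCP orientation; "contact_force": force on the tool from outside, world axes, zero at the start; "torque": the same for the moment, N m; "gripper_width": opening from 0.0 (shut) to 1.0 (fully open).
Only numpy, scipy, OpenCV 4.12 (cv2) and the standard library are available. Lean on these libraries where they do the work, as an engineer would, in place of code of your own. Each camera call takes 0.05 s, during which the arm holds its last target. There are 200 camera calls.

## Working session

There is one attempt and no reset: what is moved stays moved. The work goes in short steps, Python scripts to look and compute and a shell command to move; the robot and the scene stay as the last step left them, time stands still between calls to the robot, and variables do not carry over. Pictures are saved under pics/ and viewed, on a budget of 10 in all, crops included, one or two more only if the job needs it, and the job is handed in when it is done.

```bash
mkdir -p pics; cat > h.py <<'E'
import numpy as np, cv2
from workcell import env
def ray(P,u,v):
    f=192/np.tan(np.radians(P["fov_y"]/2)); d=np.array([(u-P["cx"])/f,(v-P["cy"])/f]); s=d.copy()
    for _ in range(20): s=d/(1+P["k1"]*(s@s))
    T=np.array(P["world_from_camera"]); r=T[:3,:3]@np.array([s[0],s[1],1]); return T[:3,3],r/np.linalg.norm(r)
def onz(P,u,v,z):
    o,r=ray(P,u,v); return o+r*(z-o[2])/r[2]
def tri(*obs):
    A=np.zeros((3,3));b=np.zeros(3)
    for P,u,v in obs:
        o,r=ray(P,u,v);M=np.eye(3)-np.outer(r,r);A+=M;b+=M@o
    x=np.linalg.solve(A,b); return x,[np.linalg.norm((np.eye(3)-np.outer(r,r))@(x-o)) for o,r in (ray(*q) for q in obs)]
def proj(P,X):
    T=np.array(P["world_from_camera"]);c=T[:3,:3].T@(np.array(X)-T[:3,3]);s=c[:2]/c[2]
    f=192/np.tan(np.radians(P["fov_y"]/2)); return s*(1+P["k1"]*(s@s))*f+[P["cx"],P["cy"]]
def save(im,n,crop=None,k=1):
    if crop: a,b,c,d=crop; im=im[b:d,a:c]
    cv2.imwrite("pics/"+n,cv2.cvtColor(cv2.resize(im,None,fx=k,fy=k,interpolation=cv2.INTER_CUBIC),cv2.COLOR_RGB2BGR))
E
python3 - <<'E'
from h import *
import pickle
d={}
for n in("scene","top","wrist"):
    P=env.camera_params(n); im=env.camera(n); d[n]=(im,P); save(im,n+".png",None,1.5)
    print(n,P)
pickle.dump(d,open("d.pkl","wb")); print(env.read_state())
E
```

```text
scene {'fov_y': 49.09852371840474, 'cx': 254.96310503262745, 'cy': 190.29833219614434, 'k1': -0.041900355766248974, 'world_from_camera': array([[-0.10822912,  0.70972435, -0.69611623,  1.26754914],
       [ 0.99409073,  0.07136798, -0.08179378,  0.11120167],
       [-0.00837063, -0.70085516, -0.7132545 ,  0.92727168],
       [ 0.        ,  0.        ,  0.        ,  1.        ]])}
top {'fov_y': 54.38046934976942, 'cx': 249.75893156923829, 'cy': 187.2820495618399, 'k1': -0.04868578071053872, 'world_from_camera': array([[ 0.1330582 , -0.96410705,  0.22976751,  0.28390014],
       [-0.99108002, -0.13117855,  0.02350704,  0.00178464],
       [ 0.00747727, -0.23084579, -0.97296162,  1.13002934],
       [ 0.        ,  0.        ,  0.        ,  1.        ]])}
wrist {'fov_y': 70.46844443618932, 'cx': 256.70866384050123, 'cy': 190.22544796309865, 'k1': 0.0024832985110275134, 'world_from_camera': array([[ 4.50520038e-01,  8.53021103e-01,  2.63413542e-01,
         2.19921826e-01],
       [ 8.92766062e-01, -4.30240250e-01, -1.33649118e-01,
         6.17170379e-01],
       [-6.74409935e-04,  2.95378276e-01, -9.55380144e-01,
         3.83411997e-01],
       [ 0.00000000e+00,  0.00000000e+00,  0.00000000e+00,
         1.00000000e+00]])}
{'time': 0.15, 'joints': array([-68.93996534,  19.12356686,   2.28289685,  83.99905941,
        -0.7687255 ,  76.96489329,  -3.3512636 ]), 'qvel': array([-0.01903316, -0.08958387,  0.07805186, -0.21942057,  0.07725757,
       -0.02131943, -0.04448296]), 'tau': array([ 3.34019212e-03, -6.56840086e+01,  1.33714892e+00, -4.04111874e+01,
       -5.97901968e-02,  4.17510630e-02,  6.41126849e-05]), 'ee_pos': array([0.29234412, 0.58016586, 0.23885374]), 'tool_rot': array([-1.79927759e+02,  3.24737849e-03,  1.53257329e+02]), 'contact_force': array([-0.22752297, -0.18761507, -0.2854711 ]), 'torque': array([ 0.0099819 , -0.03077587,  0.00522267]), 'gripper_width': 1.0007251931063852}
```

View pics/top.png

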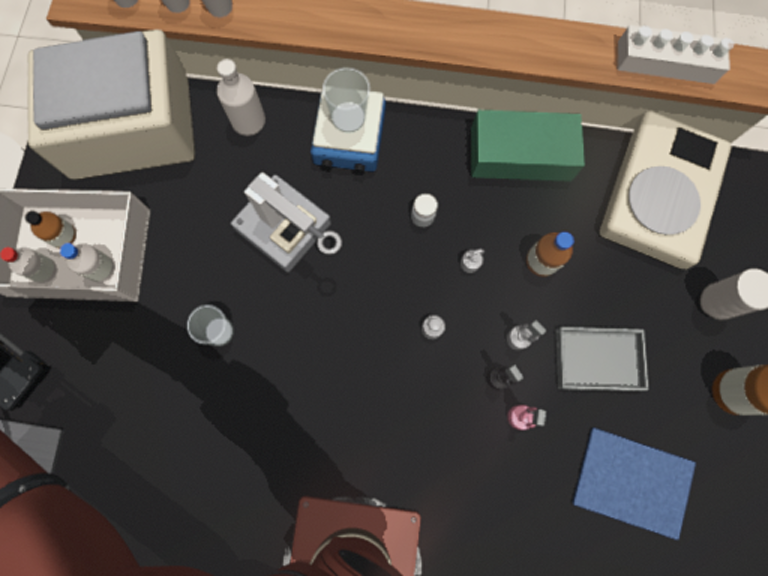

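View pics/scene.png

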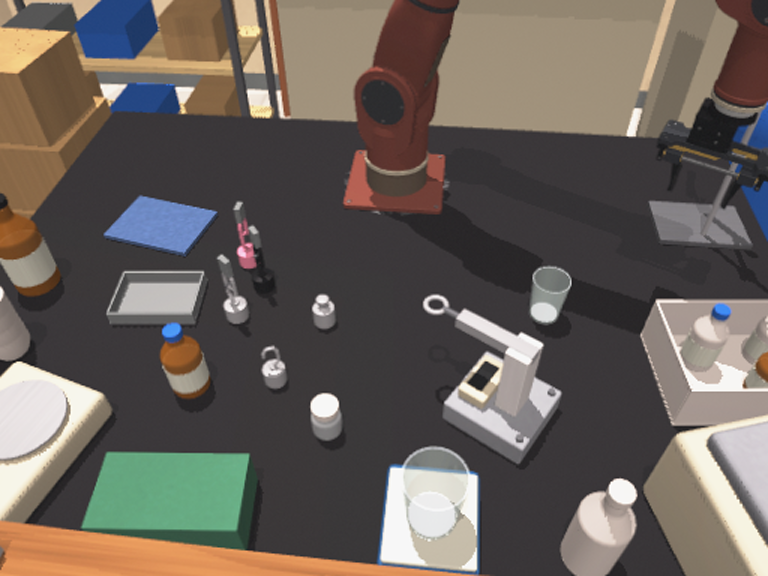

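Top view (1.5x pixels): the steel snap weight is at (520,337) with its handle at (538,326). The black look-alike is at (505,375) and the pink one at (525,417). The open-hook weight (472,260) and the knob weight (433,327) have no handle. The steel one with the grey handle fits, and the crops should confirm it. The ring eye is at (329,242) in top and (435,305) in scene.

```bash
python3 - <<'E'
from h import *
import pickle
d=pickle.load(open("d.pkl","rb"))
def c(n,x,y,w=66,h=50,k=6): return cv2.resize(d[n][0][y:y+h,x:x+w],None,fx=k,fy=k,interpolation=cv2.INTER_CUBIC)
a=np.vstack([np.hstack([c("top",320,205),c("scene",136,167)]),np.hstack([c("top",180,140),c("scene",270,180)])])
cv2.imwrite("pics/crops.png",a[:,:,::-1]); print(a.shape)
E
```

```text
(600, 792, 3)
```

View pics/crops.png

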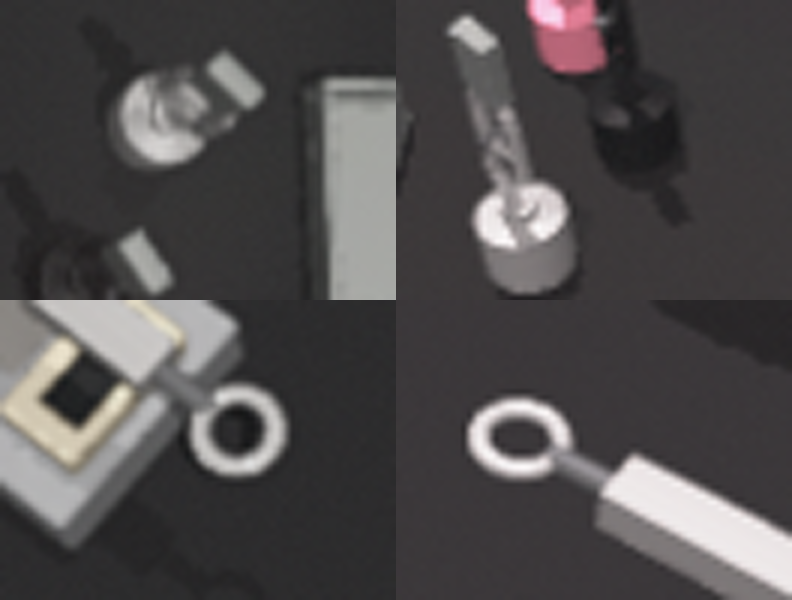

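```bash
python3 - <<'E'
from h import *
import pickle
d=pickle.load(open("d.pkl","rb")); T=d["top"][1];S=d["scene"][1]
np.set_printoptions(precision=4,suppress=True)
print("handle top",tri((T,359.3,218.3),(S,148.8,172.7)))
t=lambda x,y:(320+x/6,205+y/6)
s=lambda x,y:(136+(x-396)/6,167+y/6)
C=[onz(T,*t(*p),.154)[:2] for p in((224,50),(266,95),(247,110),(208,68))]
print(np.array(C)); v=(C[1]-C[0])+(C[2]-C[3]);print(np.degrees(np.arctan2(v[1],v[0])),v/2)
C=[onz(S,*s(*p),.154)[:2] for p in((467,14),(498,42),(481,55),(449,28))]
print(np.array(C)); v=(C[1]-C[0])+(C[2]-C[3]);print(np.degrees(np.arctan2(v[1],v[0])),v/2)
print("cyl top",onz(S,*s(520,215),.036),onz(T,*t(160,115),.036))
eye,e=tri((T,219.7,161.7),(S,290.7,202.8));print("eye",eye,e)
z=eye[2]+.011
for P,u,v in((T,206,150.3),(S,307.3,209.3),(T,260/1.5,186/1.5),(S,503/1.5,347/1.5)):
    q=onz(P,u,v,z); w=q-eye; print(q,np.degrees(np.arctan2(w[1],w[0])),np.linalg.norm(w))
for n,u,v in(("black",518,367),("pink",540,418)): print(n,onz(T,u/1.5,v/1.5,.154))
print("tray corner",onz(T,558/1.5,330/1.5,.02)," knob",onz(T,433/1.5,322/1.5,.06),"open",onz(T,472/1.5,258/1.5,.06),"bottle",onz(T,565/1.5,240/1.5,.15),'jar',onz(T,425/1.5,203/1.5,.07))
s=env.read_state();print(s["ee_pos"],s["tool_rot"])
E
```

```text
handle top (array([ 0.4705, -0.2738,  0.1495]), [np.float64(0.0009442130242141305), np.float64(0.0009442130242140491)])
[[ 0.4824 -0.2674]
 [ 0.4648 -0.2873]
 [ 0.457  -0.2794]
 [ 0.4734 -0.2608]]
-131.45439466032522 [-0.017  -0.0192]
[[ 0.4624 -0.277 ]
 [ 0.4791 -0.2577]
 [ 0.4881 -0.263 ]
 [ 0.4723 -0.2825]]
50.020948766252275 [0.0163 0.0194]
cyl top [ 0.4769 -0.2694  0.036 ] [ 0.4698 -0.2706  0.036 ]
eye [0.5679 0.1149 0.1756] [np.float64(0.0012799896009301284), np.float64(0.0012799896009301878)]
[0.5911 0.1532 0.1866] 58.80604293123626 0.04613215329281246
[0.5949 0.1562 0.1866] 56.7765732545113 0.050532105388144684
[0.6534 0.2531 0.1866] 58.27094934756341 0.1628430049333064
[0.6555 0.2205 0.1866] 50.33426749305968 0.1376194263051658
black [ 0.3957 -0.2418  0.154 ]
pink [ 0.3141 -0.2863  0.154 ]
tray corner [ 0.4953 -0.35    0.02  ]  knob [ 0.471  -0.0949  0.06  ] open [ 0.6091 -0.1578  0.06  ] bottle [ 0.6396 -0.3121  0.15  ] jar [ 0.7078 -0.0516  0.07  ]
[0.2923 0.5802 0.2389] [-179.9278    0.0032  153.2573]
```

```bash
cat >> h.py <<'E'
def to(x,y,z,yaw):
    s=env.read_state(); p=np.array(s["ee_pos"]); a=np.radians(s["tool_rot"][2])
    d=(np.array([x,y,z])-p)*1000
    sp=(s["tool_rot"][2]-yaw+180)%360-180
    print("shift",np.round([d[0]*np.cos(a)+d[1]*np.sin(a), d[0]*np.sin(a)-d[1]*np.cos(a), -d[2]],1),"spin",round(sp,1))
def st():
    s=env.read_state(); print("t",round(s["time"],2),"pos",np.round(s["ee_pos"],4),"rot",np.round(s["tool_rot"],2),"F",np.round(s["contact_force"],2),"M",np.round(s["torque"],2),"g",round(s["gripper_width"],3),"j",np.round(s["joints"],0))
E
python3 -m pendant '[[1,[-62,-38,-40],10],[1,[-120,-75,-80],20],[1,[-170,-108,-90],30],[1,[-220,-140,-90],40],[1,[-270,-172,-90],50]]'
python3 -c "
from h import *
st();to(.52,.05,.33,75);to(.45,-.30,.33,50)"
```

```text
time: 0.78
ee_pos: [0.4433, 0.3267, 0.3291]
tool_rot: [180.0, -0.0, 102.9]
contact_force: [0.8, 0.2, 0.3]
gripper_width: 0.999
t 0.78 pos [0.4433 0.3267 0.3291] rot [ 1.7996e+02 -4.0000e-02  1.0293e+02] F [0.79 0.16 0.3 ] M [-0.03  0.01  0.01] g 0.999 j [-56.   5.  17.  91.  -2.  84. -27.]
shift [-286.9   12.8   -0.9] spin 27.9
shift [-612.3 -133.8   -0.9] spin 52.9
```

```bash
python3 -m pendant '[[1,[-57,3,0],8],[1,[-115,5,0],16],[1,[-172,8,0],22],[1,[-230,10,0],28],[1,[-287,12,0],34]]'
python3 -c "
from h import *
st();to(.47,-.27,.29,50)"
```

```text
time: 1.4
ee_pos: [0.5201, 0.05, 0.3286]
tool_rot: [180.0, -0.0, 69.1]
contact_force: [0.1, 0.0, 0.3]
gripper_width: 0.998
t 1.4 pos [0.5201 0.05   0.3286] rot [ 1.800e+02 -2.000e-02  6.906e+01] F [0.06 0.01 0.34] M [-0.15  0.07  0.03] g 0.998 j [-41.   1.  32.  95.  -1.  84. -30.]
shift [-316.7   67.6   38.6] spin 19.1
```

```bash
python3 -m pendant '[[1,[-60,13,0],6],[1,[-120,26,0],12],[1,[-180,39,10],19],[1,[-240,52,24],19],[1,[-298,66,38],19]]'
python3 - <<'E'
from h import *
import pickle
st();to(.47,-.27,.29,50)
P=env.camera_params("wrist");im=env.camera("wrist");pickle.dump((im,P),open("w1.pkl","wb"));save(im,"w1.png",None,1.5);print(proj(P,[.47,-.27,.154]))
E
```

```text
time: 2.02
ee_pos: [0.4755, -0.2519, 0.2904]
tool_rot: [180.0, -0.1, 50.3]
contact_force: [1.1, 0.5, -0.4]
gripper_width: 0.998
t 2.02 pos [ 0.4755 -0.2519  0.2904] rot [ 1.7997e+02 -7.0000e-02  5.0270e+01] F [ 1.15  0.5  -0.44] M [-0.08  0.04  0.01] g 0.998 j [-23.   5.  50.  97.  -4.  80. -12.]
shift [-17.4   7.4   0.4] spin 0.3
[263.47179176 201.28771796]
```

View pics/w1.png

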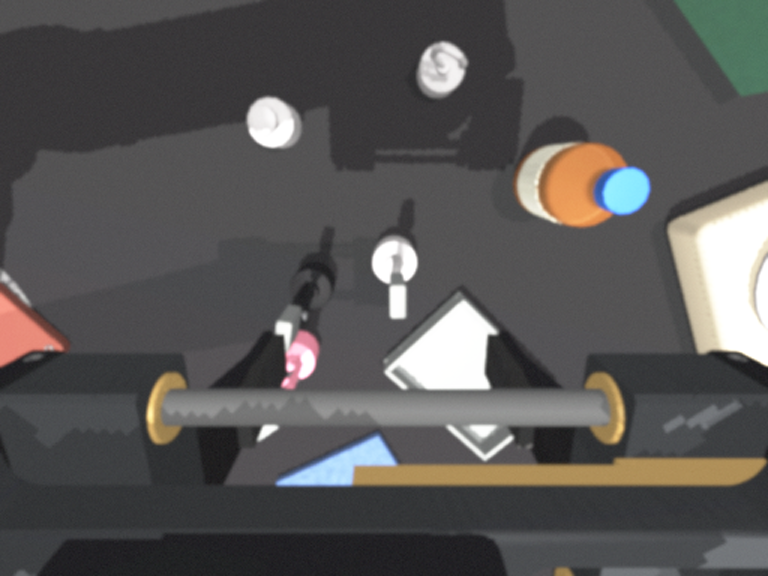

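Wrist view: the steel handle's top is at (398,302) in 1.5x pixels and the cylinder at (395,258). The black look-alike is at (300,300). I'll enlarge to see which side the nose is on.

```bash
python3 - <<'E'
from h import *
import pickle
im,P=pickle.load(open("w1.pkl","rb"));save(im,"w1c.png",(235,145,295,220),8)
R=np.radians(50)
for sgn in(1,-1):
  for n,x,z in(("shankbase",-14,36),("shank top",-14,98),("nose",14,66),("nosetop",14,98),("h",0,154),("cyl",0,36)):
    q=proj(P,[.4705+sgn*x/1000*np.cos(R),-.272+sgn*x/1000*np.sin(R),z/1000]); print(sgn,n,np.round((q-[235,145])*8))
E
```

```text
1 shankbase [220. 320.]
1 shank top [229. 425.]
1 nose [226. 213.]
1 nosetop [231. 258.]
1 h [240. 459.]
1 cyl [221. 249.]
-1 shankbase [222. 176.]
-1 shank top [231. 258.]
-1 nose [224. 367.]
-1 nosetop [229. 425.]
-1 h [240. 459.]
-1 cyl [221. 249.]
```

View pics/w1c.png

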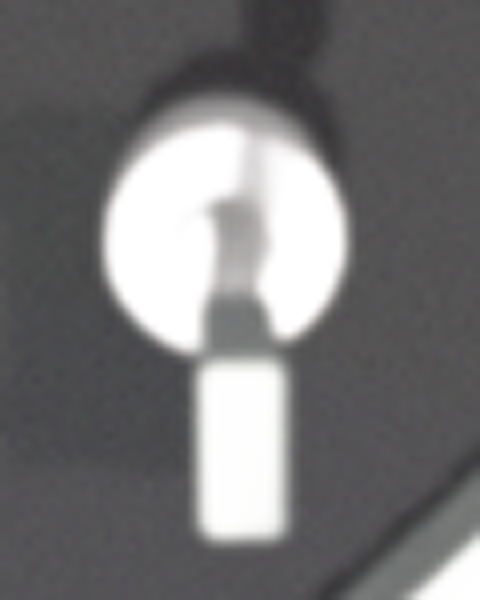

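```bash
python3 - <<'E'
from h import *
import pickle
im,P=pickle.load(open("w1.pkl","rb"));S=pickle.load(open("d.pkl","rb"))["scene"][1]
c=lambda x,y:(235+x/8,145+y/8)
h=onz(P,*c(242.5,450),.154);print("handle",h)
A=[onz(P,*c(*p),.154) for p in((242.5,360),(242.5,540))];w=A[0]-A[1];print(np.degrees(np.arctan2(w[1],w[0])),np.linalg.norm(w))
print("cyl",onz(P,*c(225,240),.036))
R=np.radians(50)
for sgn in(1,-1):
  for n,x,z in(("shankbase",-14,36),("shank top",-14,98),("nose",14,66),("nosetop",14,98),("h",0,154),("cyl",0,36)):
    q=proj(S,[h[0]+sgn*x/1000*np.cos(R),h[1]+sgn*x/1000*np.sin(R),z/1000]); print(sgn,n,np.round((q-[136,167])*6+[396,0]))
to(h[0],h[1],.22,50.3);to(h[0],h[1],.144,50.3)
E
```

```text
handle [ 0.47157746 -0.27125602  0.154     ]
50.77341392388273 0.026106719471466873
cyl [ 0.47216872 -0.27108526  0.036     ]
1 shankbase [503. 192.]
1 shank top [479. 101.]
1 nose [525. 179.]
1 nosetop [513. 131.]
1 h [474.  29.]
1 cyl [519. 207.]
-1 shankbase [536. 222.]
-1 shank top [513. 131.]
-1 nose [492. 149.]
-1 nosetop [479. 101.]
-1 h [474.  29.]
-1 cyl [519. 207.]
shift [-8.8  7.  69. ] spin -0.5
shift [ -8.8   7.  145. ] spin -0.5
```

```bash
python3 -m pendant '[[0.6,[-3,3,10],0],[0.6,[-9,7,30],0],[0.6,[-9,7,50],0],[0.6,[-9,7,69],0],[0.6,[-9,7,69],0]]'
python3 - <<'E'
from h import *
import pickle
st();to(.4716,-.2713,.141,50.5)
S=pickle.load(open("d.pkl","rb"))["scene"][0]
P=env.camera_params("wrist");im=env.camera("wrist");pickle.dump((im,P),open("w2.pkl","wb"))
a=cv2.resize(S[165:220,140:175],None,fx=10,fy=10,interpolation=cv2.INTER_CUBIC)
q=proj(P,[.4716,-.2713,.10]).astype(int);print(q)
b=cv2.resize(im[q[1]-69:q[1]+69,q[0]-50:q[0]+50],(400,550),interpolation=cv2.INTER_CUBIC)
cv2.imwrite("pics/n.png",np.hstack([a,b])[:,:,::-1])
E
```

```text
time: 2.7
ee_pos: [0.4756, -0.2597, 0.2202]
tool_rot: [-179.8, 0.0, 50.4]
contact_force: [-0.2, -0.4, 0.3]
gripper_width: 0.615
t 2.7 pos [ 0.4756 -0.2597  0.2202] rot [-1.7984e+02  5.0000e-02  5.0370e+01] F [-0.16 -0.39  0.31] M [-0.09  0.06  0.03] g 0.615 j [-21.   9.  50. 102.  -7.  72.  -9.]
shift [-11.5   4.3  79.2] spin -0.1
[261 200]
```

View pics/n.png

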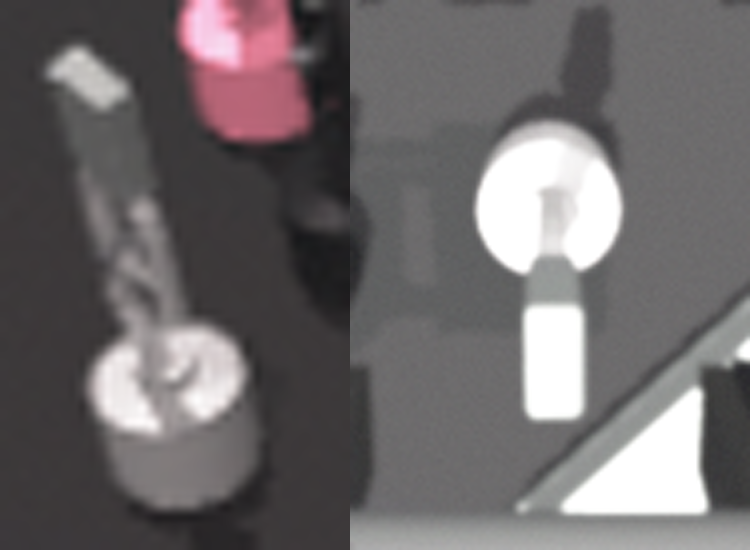

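```bash
python3 - <<'E'
from h import *
import pickle
im,P=pickle.load(open("w2.pkl","rb"))
print(onz(P,261.9,221.4,.154)); st(); to(.4716,-.2713,.138,50.5)
E
```

```text
[ 0.47185391 -0.27057205  0.154     ]
t 2.75 pos [ 0.476  -0.2603  0.2212] rot [-1.7993e+02  2.0000e-02  5.0350e+01] F [ 0.16 -1.17  0.61] M [-0.09  0.09  0.01] g 0.607 j [-21.   9.  50. 102.  -7.  72.  -9.]
shift [-11.3   3.6  83.2] spin -0.1
```

```bash
python3 -m pendant '[[0.6,[-11,4,0],0],[0.6,[-11,4,20],0],[0.6,[-11,4,45],0],[0.6,[-11,4,65],0],[0.6,[-11,4,75],0]]'
python3 -c "
from h import *
st();to(.4717,-.271,.138,50.5)"
```

```text
time: 3.38
ee_pos: [0.4716, -0.2731, 0.1464]
tool_rot: [180.0, 0.0, 50.2]
contact_force: [-0.5, -0.1, -0.1]
gripper_width: 0.6
t 3.38 pos [ 0.4716 -0.2731  0.1464] rot [1.800e+02 1.000e-02 5.023e+01] F [-0.52 -0.08 -0.13] M [-0.06  0.12 -0.01] g 0.6 j [-17.  14.  49. 107. -12.  64.  -3.]
shift [ 1.7 -1.3  8.4] spin -0.3
```

```bash
python3 -m pendant '[[0.6,[2,-1,8],0],[0.6,[2,-1,8],0],[0,[2,-1,8],0],[0,[2,-1,8],0],[0,[2,-1,8],0]]' 50
python3 -m pendant '[[0,[0,0,0],0],[0,[0,0,0],0],[0,[0,0,-10],0],[0,[0,0,-30],0],[0,[0,0,-60],0]]'
python3 -c "
from h import *
st()
R=np.radians(58);print(.5679-.05*np.cos(R),.1149-.05*np.sin(R))
"
```

```text
time: 4.0
ee_pos: [0.4725, -0.2704, 0.1389]
tool_rot: [180.0, -0.0, 50.3]
contact_force: [0.7, -0.5, 0.4]
gripper_width: 0.345
time: 4.62
ee_pos: [0.4715, -0.27, 0.1987]
tool_rot: [-179.9, 0.1, 50.2]
contact_force: [0.6, 0.4, -4.6]
gripper_width: 0.134
t 4.62 pos [ 0.4715 -0.27    0.1987] rot [-1.7988e+02  7.0000e-02  5.0240e+01] F [ 0.58  0.37 -4.63] M [-0.03 -0.   -0.02] g 0.134 j [-20.  10.  50. 104.  -9.  70.  -6.]
0.5414040367883397 0.0724975951921787
```

```bash
python3 -c "
from h import *
to(.5325,.058,.262,57.5)"

```

```text
shift [ 291.2 -162.9  -63.3] spin -7.3
```

```bash
python3 -m pendant '[[0,[15,-8,-30],0],[0,[55,-30,-62],0],[0,[100,-56,-64],-2],[0,[148,-83,-64],-4],[0,[196,-110,-64],-6]]'
python3 -m pendant '[[0,[35,-20,0],-1],[0,[65,-36,0],-1],[0,[85,-48,0],-1],[0,[94,-53,0],-1],[0,[94,-53,0],-1]]'
python3 - <<'E'
from h import *
import pickle
st();to(.5325,.058,.262,57.5)
P=env.camera_params("wrist");im=env.camera("wrist");pickle.dump((im,P),open("w3.pkl","wb"));save(im,"w3.png",None,1.5);print(proj(P,[.568,.115,.176]));st()
d={n:(env.camera(n),env.camera_params(n)) for n in("scene","top")};pickle.dump(d,open("d3.pkl","wb"))
E
```

```text
time: 5.25
ee_pos: [0.5128, -0.0479, 0.263]
tool_rot: [180.0, -0.0, 56.3]
contact_force: [1.8, -0.6, -5.1]
gripper_width: 0.136
time: 5.88
ee_pos: [0.5211, 0.0581, 0.2625]
tool_rot: [180.0, 0.0, 57.3]
contact_force: [-1.0, -0.7, -5.1]
gripper_width: 0.134
t 5.88 pos [0.5211 0.0581 0.2625] rot [1.800e+02 3.000e-02 5.728e+01] F [-0.98 -0.74 -5.1 ] M [-0.2   0.08  0.02] g 0.134 j [-44.   3.  34. 101.  -2.  77. -42.]
shift [6.1 9.6 0.5] spin -0.2
[267.31942519 117.18241008]
t 5.92 pos [0.5212 0.0572 0.2626] rot [1.7999e+02 4.0000e-02 5.7200e+01] F [ 0.15  0.32 -5.06] M [-0.13  0.05  0.03] g 0.131 j [-44.   3.  34. 101.  -2.  77. -42.]
```

View pics/w3.png

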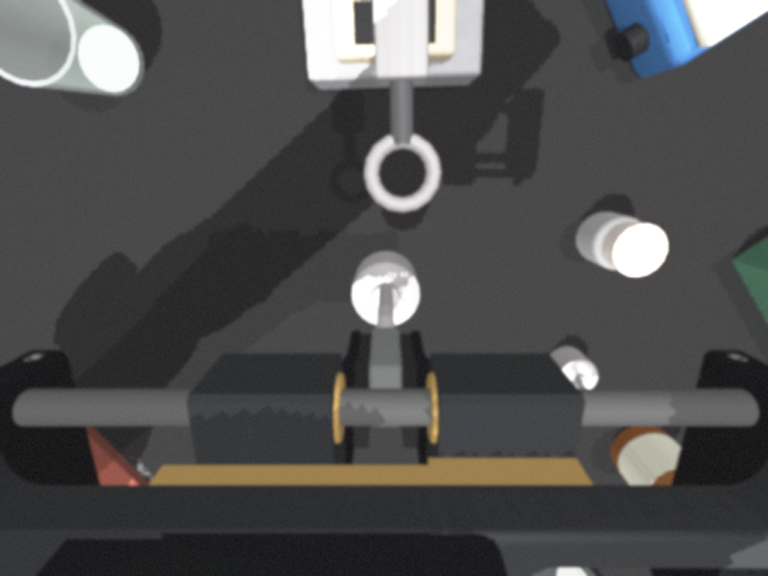

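```bash
python3 - <<'E'
from h import *
import pickle
im,P=pickle.load(open("w3.pkl","rb"));d=pickle.load(open("d.pkl","rb"));T=d["top"][1];S=d["scene"][1]
np.set_printoptions(precision=4,suppress=True)
print(tri((P,268.7,115.3),(T,219.7,161.7),(S,290.7,202.8)))
eye=onz(P,268.7,115.3,.176);print("eye@.176",eye, onz(T,219.7,161.7,.176),onz(S,290.7,202.8,.176))
for z in(.172,.180): print([onz(*q,z)[:2] for q in((P,268.7,115.3),(T,219.7,161.7),(S,290.7,202.8))])
a=onz(P,400.5/1.5,78/1.5,.187);b=onz(P,401/1.5,2/1.5,.187)
for w in(b-a,a-eye,b-eye):print(np.degrees(np.arctan2(w[1],w[0])))
# ring size check
l=onz(P,363/1.5,173/1.5,.176);r=onz(P,442/1.5,173/1.5,.176);print("outer dia",np.linalg.norm(l-r))
print("cyl ctr",[onz(P,385/1.5,293/1.5,z) for z in(.155,.160)])
save(im,"w3c.png",(215,60,320,230),4)
E
```

```text
(array([0.5687, 0.1152, 0.1759]), [np.float64(0.001169687916426042), np.float64(0.001693879606265284), np.float64(0.0011622296179907583)])
eye@.176 [0.5697 0.1157 0.176 ] [0.5679 0.1136 0.176 ] [0.568  0.1162 0.176 ]
[array([0.5698, 0.1155]), array([0.5691, 0.1141]), array([0.5643, 0.1162])]
[array([0.5697, 0.1158]), array([0.5667, 0.1131]), array([0.5717, 0.1162])]
57.47590419833715
60.17300313051765
59.05501187266555
outer dia 0.04318729133332512
cyl ctr [array([0.5203, 0.0571, 0.155 ]), array([0.5212, 0.0585, 0.16  ])]
```

Ring centre is at (403,173) in 1.5x pixels, with the arm running straight up the image. The weight is held upright in the gripper. All three cameras put the eye near (0.569, 0.1155, 0.176), stand yaw about 58°.

```bash
python3 -c "
from h import *
to(.560,.101,.262,58)"

```

```text
shift [58.2  8.6  0.7] spin -0.9
```

```bash
python3 -m pendant '[[0,[8,8,0],-1],[0,[20,9,0],-1],[0,[34,9,0],-1],[0,[48,9,0],-1],[0,[57,9,0],-1]]'
python3 - <<'E'
from h import *
import pickle
env.camera("top")
st();to(.560,.101,.262,58)
P=env.camera_params("wrist");im=env.camera("wrist");pickle.dump((im,P),open("w4.pkl","wb"))
S=env.camera("scene");Q=env.camera_params("scene")
q=proj(P,[.569,.1155,.176]).astype(int);p=proj(Q,[.565,.11,.2]).astype(int);print(q,p,proj(Q,[.569,.1155,.176]))
a=cv2.resize(im[q[1]-50:q[1]+70,q[0]-40:q[0]+40],(400,600),interpolation=cv2.INTER_CUBIC)
b=cv2.resize(S[p[1]-30:p[1]+30,p[0]-20:p[0]+20],(400,600),interpolation=cv2.INTER_CUBIC)
cv2.imwrite("pics/w4.png",np.hstack([a,b])[:,:,::-1])
E
```

```text
time: 6.65
ee_pos: [0.5601, 0.1028, 0.2623]
tool_rot: [-180.0, 0.0, 58.3]
contact_force: [-0.2, -0.4, -4.4]
gripper_width: 0.131
t 6.7 pos [0.5603 0.1037 0.2622] rot [-180.      0.     58.37] F [-1.23  1.34 -4.42] M [ 0.12  0.27 -0.06] g 0.138 j [-44.  10.  34.  95.  -5.  77. -42.]
shift [-2.4  1.1  0.2] spin 0.4
[258 185] [288 194] [290.39875508 203.07272192]
```

View pics/w4.png

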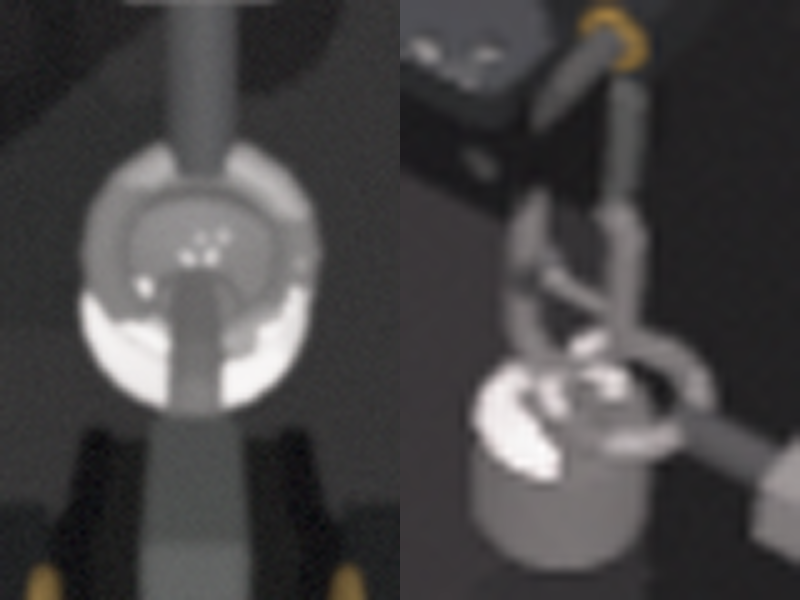

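Left: the nose end at (193,280) lies inside the ring hole, whose centre is about (200,275), so it sits about 1 mm to the left. Right: the cylinder is below the ring, the shank outside it and the gate visible. I'll make a small correction and lower the nose into the ring.

```bash
python3 -m pendant '[[0,[-2,1,0],0.4],[0,[-2,1,0],0.4],[0,[-2,1,5],0.4],[0,[-2,1,10],0.4],[0,[-2,1,14],0.4]]'
python3 -c "
from h import *
env.camera('top');st();to(.560,.101,.243,58)"

```

```text
time: 7.42
ee_pos: [0.5592, 0.0991, 0.248]
tool_rot: [-180.0, 0.0, 57.9]
contact_force: [-0.5, -0.3, -4.4]
gripper_width: 0.136
t 7.47 pos [0.559  0.099  0.2475] rot [-1.7996e+02  5.0000e-02  5.7860e+01] F [ 0.49 -0.25 -4.78] M [-0.09  0.22  0.02] g 0.132 j [-44.  10.  34.  96.  -6.  75. -41.]
shift [ 2.2 -0.2  4.5] spin -0.1
```

```bash
python3 -m pendant '[[0,[1,0,1],0],[0,[1,0,2],0],[0,[1,0,3],0],[0,[1,0,5],0],[0,[1,0,5],0]]'
python3 -m pendant '[[0,[0,0,1],0],[0,[0,0,2],0],[0,[0,0,3],0],[0,[0,0,4],0],[0,[0,0,4],0]]'
python3 -c "
from h import *
st()"

```

```text
time: 8.1
ee_pos: [0.5601, 0.0999, 0.2438]
tool_rot: [180.0, -0.0, 57.8]
contact_force: [-0.5, 0.2, -0.5]
gripper_width: 0.131
time: 8.72
ee_pos: [0.56, 0.1, 0.2396]
tool_rot: [180.0, -0.0, 57.9]
contact_force: [-0.5, 0.5, -0.6]
gripper_width: 0.134
t 8.72 pos [0.56   0.1    0.2396] rot [179.99  -0.    57.85] F [-0.51  0.47 -0.63] M [-0.2   0.11 -0.02] g 0.134 j [-44.  10.  34.  97.  -6.  75. -41.]
```

```bash
python3 -m pendant '[[0,[0,0,1],0],[0,[0,0,2],0],[0,[0,0,3],0],[0,[0,0,4],0],[0,[0,0,5],0]]'
python3 -m pendant '[[0,[0,0,1],0],[0,[0,0,2],0],[0,[0,0,3],0],[0,[0,0,4],0],[0,[0,0,5],0]]'
python3 -c "
from h import *
st()"

```

```text
time: 9.35
ee_pos: [0.5599, 0.0998, 0.2345]
tool_rot: [180.0, 0.0, 57.8]
contact_force: [-0.2, -1.5, 0.4]
gripper_width: 0.135
time: 9.98
ee_pos: [0.5599, 0.0998, 0.2294]
tool_rot: [-180.0, 0.0, 57.8]
contact_force: [-0.9, -1.7, 0.0]
gripper_width: 0.132
t 9.97 pos [0.5599 0.0998 0.2294] rot [-1.7999e+02  2.0000e-02  5.7850e+01] F [-0.89 -1.67  0.03] M [-0.69  0.32  0.05] g 0.132 j [-44.  11.  34.  98.  -6.  73. -41.]
```

```bash
python3 -m pendant '[[0,[0,0,1],0],[0,[0,0,2],0],[0,[0,0,3],0],[0,[0,0,4],0],[0,[0,0,5],0]]'
python3 -m pendant '[[0,[0,0,1],0],[0,[0,0,2],0],[0,[0,0,3],0],[0,[0,0,4],0],[0,[0,0,5],0]]'
python3 -c "
from h import *
st()"

```

```text
time: 10.6
ee_pos: [0.5599, 0.0999, 0.2244]
tool_rot: [-180.0, 0.0, 57.8]
contact_force: [-0.7, -2.8, -1.0]
gripper_width: 0.134
time: 11.22
ee_pos: [0.5595, 0.0995, 0.219]
tool_rot: [-180.0, 0.1, 57.8]
contact_force: [-2.8, -4.1, -5.4]
gripper_width: 0.132
t 11.22 pos [0.5595 0.0995 0.219 ] rot [-1.7997e+02  8.0000e-02  5.7840e+01] F [-2.79 -4.14 -5.37] M [-1.24  0.78 -0.  ] g 0.132 j [-44.  11.  34.  99.  -6.  72. -41.]
```

```bash
python3 -m pendant '[[0,[-1,0,1],0],[0,[-1,0,2],0],[0,[-1,0,3],0],[0,[-1,0,4],0],[0,[-1,0,4],0]]'
python3 -c "
from h import *
st()"

```

```text
time: 11.85
ee_pos: [0.5594, 0.0992, 0.2155]
tool_rot: [-180.0, -0.0, 57.9]
contact_force: [-0.3, 1.0, -4.1]
gripper_width: 0.133
t 11.85 pos [0.5594 0.0992 0.2155] rot [-180.     -0.     57.86] F [-0.33  1.02 -4.1 ] M [-0.08  0.08 -0.01] g 0.133 j [-44.  11.  34.  99.  -6.  72. -41.]
```

The gate has snapped: the side load has gone and the tool carries the full weight again. I'll go 2 mm deeper for margin, then up to meet the gate from inside.

```bash
python3 -m pendant '[[0,[0,0,1],0],[0,[0,0,2],0],[0,[0,0,2],0],[0,[0,0,0],0],[0,[0,0,-3],0]]'
python3 -m pendant '[[0,[0,0,-3],0],[0,[0,0,-6],0],[0,[0,0,-8],0],[0,[0,0,-9],0],[0,[0,0,-9],0]]'
python3 -c "
from h import *
st()"

```

```text
time: 12.48
ee_pos: [0.5594, 0.0991, 0.2188]
tool_rot: [-180.0, 0.0, 57.8]
contact_force: [-1.0, 1.3, -5.6]
gripper_width: 0.136
time: 13.1
ee_pos: [0.5594, 0.0991, 0.2276]
tool_rot: [-180.0, -0.0, 57.9]
contact_force: [0.0, 0.4, -5.3]
gripper_width: 0.131
t 13.1 pos [0.5594 0.0991 0.2276] rot [-180.     -0.     57.85] F [ 0.03  0.39 -5.28] M [-0.06  0.07  0.02] g 0.131 j [-44.  11.  34.  98.  -6.  73. -41.]
```

```bash
python3 -m pendant '[[0,[0,0,-0.4],0],[0,[0,0,-0.8],0],[0,[0,0,-1.2],0],[0,[0,0,-1.6],0],[0,[0,0,-2],0]]'
python3 -c "
from h import *
st()"

```

```text
time: 13.72
ee_pos: [0.5594, 0.0991, 0.2296]
tool_rot: [180.0, -0.0, 57.9]
contact_force: [-0.3, 0.1, -4.0]
gripper_width: 0.137
t 13.72 pos [0.5594 0.0991 0.2296] rot [180.    -0.    57.85] F [-0.33  0.07 -4.02] M [-0.06  0.11 -0.03] g 0.137 j [-44.  11.  34.  98.  -6.  73. -41.]
```

```bash
python3 -m pendant '[[0,[0,0,-0.3],0],[0,[0,0,-0.6],0],[0,[0,0,-0.9],0],[0,[0,0,-1.2],0],[0,[0,0,-1.2],0]]'
python3 -c "
from h import *
st()"

```

```text
time: 14.35
ee_pos: [0.5594, 0.0991, 0.2308]
tool_rot: [-180.0, -0.0, 57.9]
contact_force: [-0.1, -0.2, -3.8]
gripper_width: 0.133
t 14.35 pos [0.5594 0.0991 0.2308] rot [-180.     -0.     57.85] F [-0.07 -0.24 -3.78] M [-0.12  0.06  0.01] g 0.133 j [-44.  11.  34.  98.  -6.  74. -41.]
```

```bash
python3 -m pendant '[[0,[0,0,-0.3],0],[0,[0,0,-0.6],0],[0,[0,0,-0.8],0],[0,[0,0,-0.8],0],[0,[0,0,-0.8],0]]'
python3 -m pendant '[[0,[0,0,-0.2],0],[0,[0,0,-0.4],0],[0,[0,0,-0.6],0],[0,[0,0,-0.6],0],[0,[0,0,-0.6],0]]'
python3 -c "
from h import *
st()"

```

```text
time: 14.98
ee_pos: [0.5594, 0.0991, 0.2315]
tool_rot: [-180.0, 0.0, 57.9]
contact_force: [0.5, -0.2, -5.5]
gripper_width: 0.132
time: 15.6
ee_pos: [0.5594, 0.0991, 0.232]
tool_rot: [-180.0, 0.0, 57.9]
contact_force: [0.4, 0.0, -7.2]
gripper_width: 0.129
t 15.6 pos [0.5594 0.0991 0.232 ] rot [-1.800e+02  1.000e-02  5.785e+01] F [ 0.36  0.01 -7.15] M [-0.01  0.05  0.03] g 0.129 j [-44.  10.  34.  98.  -6.  74. -41.]
```

Contact with the gate. I'll build the tug in small steps.

```bash
python3 -m pendant '[[0,[0,0,-0.1],0],[0,[0,0,-0.2],0],[0,[0,0,-0.2],0],[0,[0,0,-0.2],0],[0,[0,0,-0.2],0]]'
python3 -c "
from h import *
for _ in range(1): st()"

```

```text
time: 16.23
ee_pos: [0.5594, 0.0991, 0.2323]
tool_rot: [-180.0, 0.0, 57.9]
contact_force: [0.3, -0.2, -7.5]
gripper_width: 0.135
t 16.23 pos [0.5594 0.0991 0.2323] rot [-1.7999e+02  1.0000e-02  5.7850e+01] F [ 0.32 -0.16 -7.52] M [-0.07 -0.02 -0.04] g 0.135 j [-44.  10.  34.  98.  -6.  74. -41.]
```

```bash
python3 -m pendant '[[0,[0,0,-0.1],0],[0,[0,0,-0.2],0],[0,[0,0,-0.3],0],[0,[0,0,-0.3],0],[0,[0,0,-0.3],0]]'
python3 -c "
from h import *
import numpy as np
f=[env.read_state()['contact_force'][2] for _ in range(4)];print(f);st()"

```

```text
time: 16.85
ee_pos: [0.5593, 0.0991, 0.2325]
tool_rot: [-180.0, 0.0, 57.9]
contact_force: [1.2, 0.7, -10.2]
gripper_width: 0.134
[np.float64(-10.212805201684812), np.float64(-10.212805201684812), np.float64(-10.212805201684812), np.float64(-10.212805201684812)]
t 16.85 pos [0.5593 0.0991 0.2325] rot [-1.7999e+02  1.0000e-02  5.7850e+01] F [  1.22   0.7  -10.21] M [ 0.01 -0.1   0.03] g 0.134 j [-44.  10.  34.  98.  -6.  74. -41.]
```

```bash
python3 -m pendant '[[0,[0,0,-0.2],0],[0,[0,0,-0.3],0],[0,[0,0,-0.4],0],[0,[0,0,-0.4],0],[0,[0,0,-0.4],0]]'
```

```text
time: 17.48
ee_pos: [0.5593, 0.0991, 0.2329]
tool_rot: [-180.0, 0.0, 57.9]
contact_force: [1.5, 0.6, -13.1]
gripper_width: 0.135
```

```bash
python3 -m pendant '[[0,[0,0,0],0],[0,[0,0,0],0],[0,[0,0,-0.1],0],[0,[0,0,-0.1],0],[0,[0,0,-0.1],0]]'
```

```text
time: 18.1
ee_pos: [0.5593, 0.0991, 0.233]
tool_rot: [-180.0, 0.0, 57.9]
contact_force: [0.4, 0.7, -16.3]
gripper_width: 0.134
```

```bash
python3 -c "
from h import *
f=[]
for _ in range(8): env.camera('top'); f.append(round(env.read_state()['contact_force'][2],1))
print(f,np.mean(f));st()"
```

```text
[np.float64(-15.7), np.float64(-16.9), np.float64(-16.8), np.float64(-15.5), np.float64(-16.0), np.float64(-16.5), np.float64(-16.1), np.float64(-16.9)] -16.299999999999997
t 18.5 pos [0.5593 0.0991 0.2331] rot [-1.7999e+02  1.0000e-02  5.7850e+01] F [  1.34   1.08 -16.9 ] M [ 0.04 -0.16  0.02] g 0.134 j [-44.  10.  34.  98.  -6.  74. -41.]
```

```bash
python3 -m pendant '[[0,[0,0,0.08],0],[0,[0,0,0.08],0],[0,[0,0,0.08],0],[0,[0,0,0.08],0],[0,[0,0,0.08],0]]'
python3 -m pendant '[[0,[0,0,0],0],[0,[0,0,0],0],[0,[0,0,0],0],[0,[0,0,0],0],[0,[0,0,0],0]]'
python3 -c "
from h import *
f=[]
for _ in range(8): env.camera('top'); f.append(round(env.read_state()['contact_force'][2],1))
print(f,np.mean(f));st()"
```

```text
time: 19.12
ee_pos: [0.5594, 0.0991, 0.2331]
tool_rot: [-180.0, 0.0, 57.9]
contact_force: [1.1, 0.2, -16.3]
gripper_width: 0.135
time: 19.75
ee_pos: [0.5594, 0.0991, 0.2331]
tool_rot: [-180.0, 0.0, 57.9]
contact_force: [0.1, 0.7, -17.0]
gripper_width: 0.132
[np.float64(-16.1), np.float64(-16.2), np.float64(-16.6), np.float64(-16.5), np.float64(-16.6), np.float64(-16.3), np.float64(-17.5), np.float64(-16.3)] -16.512500000000003
t 20.15 pos [0.5594 0.0991 0.2331] rot [180.     0.    57.85] F [ -0.53   0.08 -16.32] M [0.04 0.03 0.01] g 0.132 j [-44.  10.  34.  98.  -6.  74. -41.]
```

```bash
python3 -m pendant '[[0,[0,0,0.15],0],[0,[0,0,0.15],0],[0,[0,0,0.15],0],[0,[0,0,0.15],0],[0,[0,0,0.15],0]]'
python3 -c "
from h import *
f=[]
for _ in range(15): env.camera('top'); f.append(round(env.read_state()['contact_force'][2],1))
print(np.array(f),np.mean(f));st()"
```

```text
time: 20.78
ee_pos: [0.5594, 0.0991, 0.233]
tool_rot: [180.0, -0.0, 57.9]
contact_force: [-0.0, -0.2, -15.5]
gripper_width: 0.132
[-14.5 -14.6 -15.1 -15.5 -14.7 -14.3 -15.6 -15.  -14.1 -14.9 -15.  -15.
 -15.4 -15.8 -15.1] -14.973333333333334
t 21.52 pos [0.5594 0.0991 0.2329] rot [180.    -0.    57.85] F [ -0.13  -0.56 -15.14] M [ 0.    0.17 -0.  ] g 0.134 j [-44.  10.  34.  98.  -6.  74. -41.]
```

The tug was held well over a second at 10.4 to 11.9 N above the weight. Now I'll lower it.

```bash
python3 -m pendant '[[0,[0,0,1],0],[0,[0,0,4],0],[0,[0,0,8],0],[0,[0,0,12],0],[0,[0,0,15],0]]'
python3 -m pendant '[[0,[0,0,2],0],[0,[0,0,4],0],[0,[0,0,5.5],0],[0,[0,0,7],0],[0,[0,0,7.5],0]]'
python3 -c "
from h import *
env.camera('top');st()"
```

```text
time: 22.15
ee_pos: [0.5595, 0.0991, 0.2178]
tool_rot: [180.0, -0.0, 57.9]
contact_force: [0.2, 0.9, -5.0]
gripper_width: 0.138
time: 22.78
ee_pos: [0.5594, 0.0991, 0.2103]
tool_rot: [-180.0, 0.0, 57.9]
contact_force: [0.8, -0.4, -4.4]
gripper_width: 0.131
t 22.82 pos [0.5594 0.0991 0.2104] rot [-180.     -0.     57.85] F [-0.66  0.34 -4.89] M [-0.1   0.11 -0.02] g 0.135 j [-44.  11.  34.  99.  -7.  71. -41.]
```

```bash
python3 -m pendant '[[0,[0,0,0.4],0],[0,[0,0,0.8],0],[0,[0,0,1.2],0],[0,[0,0,1.6],0],[0,[0,0,1.6],0]]'
python3 -m pendant '[[0,[0,0,0.3],0],[0,[0,0,0.6],0],[0,[0,0,0.8],0],[0,[0,0,0.8],0],[0,[0,0,0.8],0]]'
python3 -c "
from h import *
env.camera('top');st()"
```

```text
time: 23.45
ee_pos: [0.5598, 0.0994, 0.2092]
tool_rot: [180.0, -0.1, 57.9]
contact_force: [0.8, 2.0, -0.7]
gripper_width: 0.133
time: 24.08
ee_pos: [0.5598, 0.0994, 0.2086]
tool_rot: [180.0, -0.1, 57.9]
contact_force: [0.2, 2.8, 5.7]
gripper_width: 0.134
t 24.12 pos [0.5598 0.0995 0.2086] rot [ 1.7997e+02 -7.0000e-02  5.7870e+01] F [0.52 1.77 4.62] M [0.66 0.07 0.08] g 0.131 j [-44.  12.  34.  99.  -7.  71. -41.]
```

```bash
python3 -m pendant '[[0,[0.5,0,-0.5],0],[0,[1,0,-0.5],0],[0,[1.3,0,-0.5],0],[0,[1.3,0,-0.5],0],[0,[1.3,0,-0.5],0]]'
python3 -c "
from h import *
f=[]
for _ in range(4): env.camera('top'); f.append(env.read_state()['contact_force'])
print(np.mean(f,0));st()"
```

```text
time: 24.75
ee_pos: [0.5601, 0.1, 0.2085]
tool_rot: [180.0, 0.0, 57.8]
contact_force: [-0.4, 1.2, 3.5]
gripper_width: 0.134
[0.18865478 0.33525742 2.80900219]
t 24.95 pos [0.5601 0.1    0.2085] rot [1.7999e+02 1.0000e-02 5.7840e+01] F [0.43 0.45 2.54] M [-0.04 -0.07  0.01] g 0.133 j [-44.  12.  34.  99.  -7.  71. -41.]
```

```bash
python3 -m pendant '[[0,[0,0,-0.2],0],[0,[0,0,-0.35],0],[0,[0,0,-0.35],0],[0,[0,0,-0.35],0],[0,[0,0,-0.35],0]]' 20
python3 -m pendant '[[0.16,[0,0,0],0],[0.19,[0,0,0],0],[0.22,[0,0,0],0],[0.26,[0,0,0],0],[0.3,[0,0,0],0]]'
python3 - <<'E'
from h import *
st()
S=env.camera("scene");Q=env.camera_params("scene");W=env.camera("wrist");P=env.camera_params("wrist")
p=proj(Q,[.56,.1,.16]).astype(int)
b=cv2.resize(S[p[1]-35:p[1]+25,p[0]-20:p[0]+20],(400,600),interpolation=cv2.INTER_CUBIC)
q=proj(P,[.569,.1155,.176]).astype(int)
a=cv2.resize(W[q[1]-50:q[1]+70,q[0]-40:q[0]+40],(400,600),interpolation=cv2.INTER_CUBIC)
cv2.imwrite("pics/w5.png",np.hstack([a,b])[:,:,::-1]);st()
E
```

```text
time: 25.58
ee_pos: [0.56, 0.1002, 0.2087]
tool_rot: [-180.0, 0.0, 57.9]
contact_force: [1.5, 0.8, -1.0]
gripper_width: 0.134
time: 26.2
ee_pos: [0.5601, 0.1002, 0.2089]
tool_rot: [180.0, 0.0, 57.9]
contact_force: [-0.9, -0.1, -0.0]
gripper_width: 0.277
t 26.2 pos [0.5601 0.1002 0.2089] rot [180.     0.    57.85] F [-0.88 -0.14 -0.02] M [-0.11  0.12  0.07] g 0.277 j [-44.  12.  34.  99.  -7.  71. -41.]
t 26.3 pos [0.5601 0.1001 0.2089] rot [-180.      0.     57.85] F [0.03 0.44 0.1 ] M [-0.06  0.06  0.06] g 0.293 j [-44.  12.  34.  99.  -7.  71. -41.]
```

View pics/w5.png

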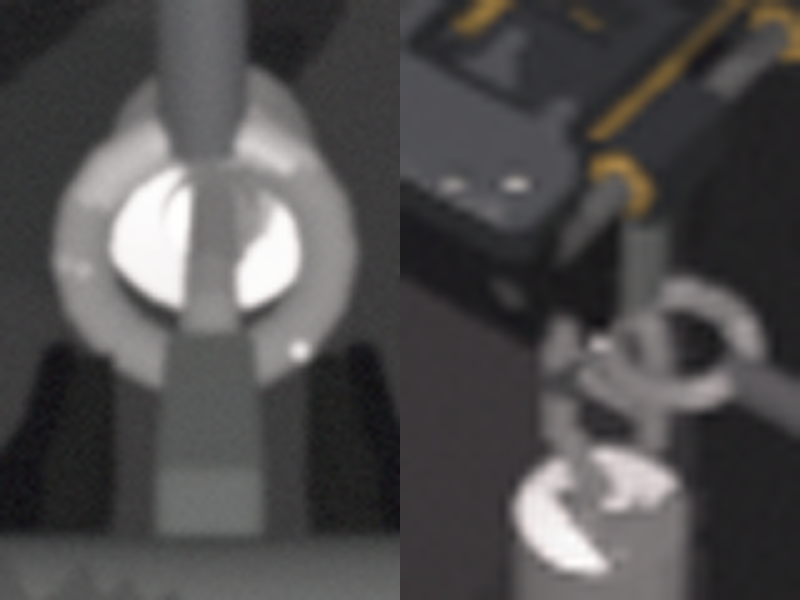

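The handle is free between the fingers with a clear gap on both sides, and the nose goes down through the ring (left, (212,240)). I'll retreat straight up.

```bash
python3 -m pendant '[[0.3,[0,0,-4],0],[0.3,[0,0,-14],0],[0.3,[0,0,-30],0],[0.3,[0,0,-55],0],[0.3,[0,0,-85],0]]'
python3 -m pendant '[[0.3,[-20,0,-10],0],[0.3,[-50,0,-20],0],[0.3,[-80,0,-20],0],[0.3,[-95,0,-20],0],[0.3,[-100,0,-20],0]]'
python3 -m pendant '[[0.3,[0,0,0],0],[0.3,[0,0,0],0],[0.3,[0,0,0],0],[0.3,[0,0,0],0],[0.3,[0,0,0],0]]'
python3 - <<'E'
from h import *
st()
S=env.camera("scene");Q=env.camera_params("scene");T=env.camera("top")
p=proj(Q,[.56,.1,.16]).astype(int)
b=cv2.resize(S[p[1]-35:p[1]+25,p[0]-20:p[0]+20],(400,600),interpolation=cv2.INTER_CUBIC)
for _ in range(6): env.camera("top")
S2=env.camera("scene");print(np.abs(S2[p[1]-35:p[1]+25,p[0]-20:p[0]+20].astype(int)-S[p[1]-35:p[1]+25,p[0]-20:p[0]+20]).mean())
a=cv2.resize(S[100:340,100:400],(400,320))
a=np.vstack([a,cv2.resize(T[100:310,100:400],(400,280))])
cv2.imwrite("pics/w6.png",np.hstack([a,b])[:,:,::-1])
E
```

```text
time: 26.92
ee_pos: [0.5601, 0.1001, 0.2956]
tool_rot: [180.0, -0.0, 57.8]
contact_force: [-0.5, -0.1, 0.1]
gripper_width: 0.301
time: 27.55
ee_pos: [0.5063, 0.0147, 0.3139]
tool_rot: [-180.0, -0.0, 57.8]
contact_force: [-0.6, -0.2, 0.1]
gripper_width: 0.303
time: 28.18
ee_pos: [0.507, 0.0156, 0.3138]
tool_rot: [180.0, 0.0, 57.9]
contact_force: [-0.6, 0.0, 0.8]
gripper_width: 0.303
t 28.18 pos [0.507  0.0156 0.3138] rot [1.800e+02 1.000e-02 5.786e+01] F [-0.63  0.02  0.81] M [-0.05  0.07  0.02] g 0.303 j [-43.  -1.  36.  98.   1.  83. -39.]
0.7698611111111111
```

View pics/w6.png

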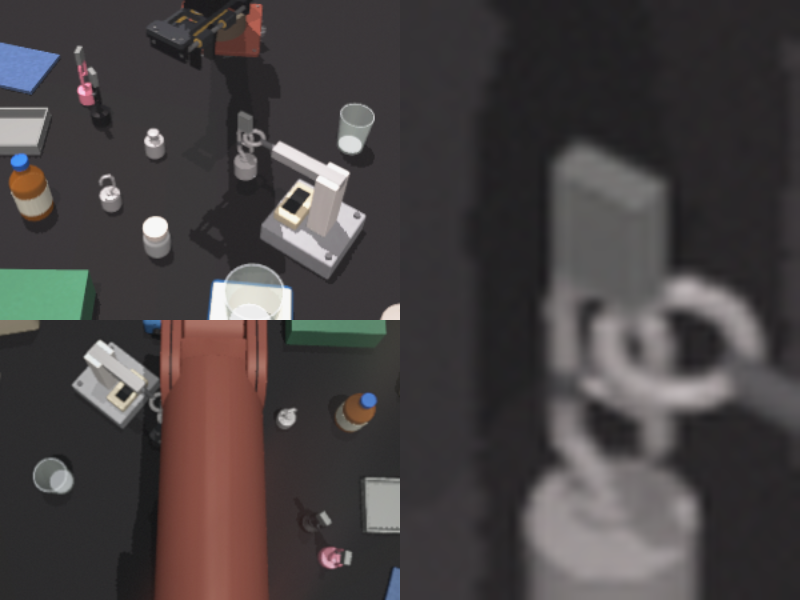

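The weight hangs upright and still from the ring with the robot clear, and the bystanders are where they were.

```bash
python3 -c "
from workcell import env
print(env.finish_job(), env.read_state()['time'])"
```

```text
the job is handed in; nothing more can be done
the job is handed in; nothing more can be done
```

The check weight now hangs freely from the ring eye by its hook, and I handed the job in at about 28.6 s of the 64 s allowed.

- **Clipping on:** I picked the steel snap weight by its handle and brought it in from the outer end of the arm, with the nose inside the ring. I pressed down until the gate gave way. The push peaked at about 5 N, and the force dropping back to the weight alone showed it had snapped shut.
- **Tug:** The tug ran 10.4–11.9 N above the weight's own 4.5 N or so, for over 3 s, and the gate held. I trimmed it twice during the hold because the force crept; the last 0.75 s averaged about 10.4 N. These figures depend on my estimate of the weight, since force readings scatter by about 0.5 N.
- **Setting down:** While seating the hook the load on the arm reached about 10 N, well under 25 N. I backed that off before opening the gripper.
- **Last checks:** The pictures show the weight upright and still on the ring with the gripper clear. The bystanders I could see had not moved, though the arm hid part of the top view. The gate is too small to see clearly in the last picture, so that it is shut rests on the tug.

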